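# Shut and lock the parts drawers of the bench rack

### The arm

A 7-joint arm with a two-finger parallel gripper is mounted at the origin on the work surface. World frame = base frame: x ahead of the robot, y to its left, z up, the work surface at z = 0. Lengths are in m, angles in degrees, forces in N, time in s.
With the tool pointing down it reaches from about 0.425 to 0.925 m from the base axis. Payload 6.8 kg.
Tool frame: the origin (TCP) lies between the finger pads; the fingertips stand 25 mm ahead of it and the grasp point (between the pads) lies 6 mm ahead of it; z points along the fingers, y is the line along which they close (so a half turn about z gives the same grasp; the last joint's range is limited). The gripper opens to 88 mm and grips with 3 to 60 N. Pads are 20 mm wide; open, the fingers measure 115 mm over their backs; the gripper's body (75 mm by 178 mm) begins 61 mm behind the grasp point.
Start: joints at [63.535, 27.33, 1.283, 89.118, -0.659, 63.558, -4.761], TCP at [0.234, -0.633, 0.223] pointing down, gripper open.
Joint ranges: [-169.35, 169.35], [-19.33, 120.38], [-80.79, 83.38], [13.8, 139.57], [-78.32, 258.32], [9.67, 109.79], [-169.56, 169.56]. Speed limits (degrees/s): [136.94, 136.94, 180, 180, 180, 180, 180].

### API

Orientations are given as a 3x3 rotation matrix whose columns are the frame's x, y, z axes.
In Python, from plant import readout, vision, r gives the robot as it stands.
- The arm moves only by the tool carry_out, never from a script. Its argument "targets" is a list of rows, each a list of 3 entries, a list of its own where there are three numbers: the shift along the world's x, y, z normalised to -1 to 1, where 1 is 0.03 m, then the turn, a rotation vector about the world's x, y, z normalised to -1 to 1, where 1 is 6 degrees, then the opening, from 0 (shut) to 1 (fully open). In form: [[[x, y, z], [ax, ay, az], hand], ...]. A call has 1 to 20 rows; each row shifts and turns the commanded pose from where the row before left it; what a row does not reach is not made up. A row lasts 1/12 s, in which the tool goes at most 41.7 mm and 7.16 degrees, less where a joint would pass 70% of its speed; a pose out of reach is approached as far as the arm can. A call with a number of a shift or a turn outside -1 to 1 is refused whole. A call with a gripper value outside its range is refused whole. The fingers move at their own pace and stop on an object; the grip force is fixed at half the most. Time passes only in rows, so rows that do not move let the fingers close. It gives the time, the measured TCP pose, the force, the opening and the grip force at its end, in the units of the state.
- readout.get_state(): the state, without advancing time (a new reading comes with each control period).
- vision.camera(name): name is "scene" or "top" or "wrist"; returns the picture (400x640x3 uint8, red, green, blue); there is no depth.
- vision.camera_info(name): a dict with "mtx" (3x3 intrinsics, pixels), "eye" and "orientation" of the camera in the world. Camera axes: x right, y up, looking along -z (the intrinsics and any distortion apply to the point x, -y, -z); pixel columns grow to the right and rows downward; lengths in m; the calibration is good to about 2 mm. The wrist camera is an equidistant fisheye: a pixel r from the principal point sees the ray r / f radians off the axis. A picture is of the moment at which its call begins: read the wrist's pose just before it. camera_info takes no time and is no camera call; for the wrist camera it gives the pose at the moment of the call.
- r.job_done(): hands the job in; it is judged then, once.
The state is a dict: "clock": time; "joint_positions": joint angles; "joint_vel": joint speeds; "effort": joint torques, N m; "tcp_pos": TCP position; "tcp_rot": TCP orientation; "force": force on the tool from outside, world axes, zero at the start; "torque": the same for the moment, N m; "gripper_width": finger opening in m; "grasp_force": force on a finger pad.
Only numpy, scipy, OpenCV 4.12 (cv2) and the standard library are available. Lean on these libraries where they do the work, as an engineer would, in place of code of your own. Each camera call takes 0.05 s, during which the arm holds its last target. There are 200 camera calls.

### The job

The two parts drawers of the blue rack on the bench were left hanging out. With your fingertips push both drawers fully home, flush with the rack, and then push the locking slide on top of the rack by its upright tab, all the way across to the robot's left, so that its two tongues stand in front of the shut drawers. Do not pick up or tip the drawers, and leave everything else where it is.

Things in the scene. Friction and masses are not known exactly. Their poses are not given: they have to be found in the camera images.
- rack: blue steel rack fixed to the bench, 190 deep (x) x 352 wide (y) x 105 tall (all mm); origin: centre of underside; yaw up to 0.2 rad. Its open front face, at x = -95, faces the robot. Floor 6 thick. Two bays, 116 wide, centred at y = 78 and -78, between posts 40 wide at y = -156, 0, 156. Other things stand on the rear of its top.
- drawer_left: loose grey open steel drawer, 182 deep (x) x 110 wide (y) x 88 tall, 0.4 to 1 kg, parts fixed in it. Origin: centre of underside; x points into the rack, plain upright front face (blank white card) at x = -91. Slides on the rack's floor, 1 to 5 N, more askew, 3 play each side. Home at x = -4, y = 78, z = 6 in the rack's frame: back against the rear wall, front flush. Starts 45 to 80 out.
- drawer_right: loose grey open steel drawer, 182 deep (x) x 110 wide (y) x 88 tall, 0.4 to 1 kg, parts fixed in it. Origin: centre of underside; x points into the rack, plain upright front face (blank white card) at x = -91. Slides on the rack's floor, 1 to 5 N, more askew, 3 play each side. Home at x = -4, y = -78, z = 6 in the rack's frame: back against the rear wall, front flush. Starts 45 to 80 out.
- lock (a joint): travel in m of the steel locking slide along the rack's +y (the robot's left): 0 = open, 0.05 = fully across, at its stop; starts at 0 to 0.005. Takes 2 to 4 N and stays where left. It is a flat plate on the rack's top, upper face 111 above the bench, from 30 to 94 in front of the rack's centre.
- lock_tongue (a point): foot of the slide's right tongue. Two tongues, 24 wide, 156 apart, hang from arms on the plate's front edge (reaching 13 ahead of the rack's face) down to 75 above the bench, 8 clear of the rack's face: open, in front of the right and middle posts; across, in front of the two drawers. A drawer more than about 8 out blocks them.
- lock_tab (a point): middle of the top of the slide's upright dark tab, 30 (along the rack's x) x 12 (along its y), rising 30 above the plate to 141 above the bench, 47 behind the rack's front face; moves with the slide
- wrench: a steel combination wrench, 190 long, lying on the bench in front of the rack, in mm; not part of the job. Origin: middle of its length, on the underside
- socket: a steel deep socket, 24 across and 45 tall, standing on the bench between the two drawers, in mm; not part of the job. Origin: centre of its underside
- spray_can: a white spray can, 60 across and 170 tall, standing beside the rack, in mm; not part of the job. Origin: centre of its underside
- carton: a small cardboard carton, 100 x 70 x 60, beside the rack on the other side from the spray can, in mm; not part of the job. Origin: centre of its underside
- grease_tin: a steel tin, 60 across and 60 tall, on the rear part of the rack's top, in mm; not part of the job. Origin: centre of its underside
- bearing: a steel ring bearing, 52 across and 16 tall, lying on the rear part of the rack's top, in mm; not part of the job. Origin: centre of its underside
- brush: a cleaning brush, 180 long, lying on the bench in front of the rack, to the right of the wrench, in mm; not part of the job. Origin: middle of its length, on the underside
Things that resemble listed ones, but are neither listed nor needed, are in the scene too. What is shaped like the drawer_left but turquoise is not meant.

How it is judged (in metres and radians):
On the way, in this order (a step that is already met when the one before it is completed fails the run):
1. both drawers are fully home (x of each of drawer_left, drawer_right in the frame of rack above -0.01 m and z of each of drawer_left, drawer_right in the frame of rack below 0.011 m and y of drawer_left in the frame of rack between 0.07 and 0.086 m and y of drawer_right in the frame of rack between -0.086 and -0.07 m), for 0.2 s.
2. the locking slide is fully across (value of joint lock above 0.042 m), for 0.2 s.
At the end, for the whole second after the job is handed in: both drawers lie in their bays within 6 mm of fully home, flat on the rack's floor and at rest, and the locking slide is within 8 mm of its fully-across stop (all of step 1 and value of joint lock above 0.042 m and linear speed of each of drawer_left, drawer_right below 0.02 m/s); the robot touches nothing.
It fails at once if a drawer was lifted more than 10 mm or tipped more than 0.14 rad (z of any of drawer_left, drawer_right in the frame of rack above 0.016 m or angle between any of drawer_left, drawer_right's own z axis and vertical above 0.14 rad).
It fails at once if something else on the bench or on the rack was moved more than 30 mm or knocked over (distance of any of wrench, socket, spray_can, carton, grease_tin, bearing, brush from where it was at the start of the episode above 0.03 m or angle between any of socket, spray_can, carton, grease_tin, bearing's own z axis and vertical above 0.4 rad).
It also fails if it takes over 51 s, if anything falls off the work surface, if the arm or the gripper's body presses on something with over 40 N, if the wrist force passes 120 N, or if a joint passes its speed limit or range.

## Working session

There is one attempt and no reset: what is moved stays moved. The work goes in short steps, Python scripts to look and compute and a tool call to move; the robot and the scene stay as the last step left them, time stands still between calls to the robot, and variables do not carry over. Pictures are saved under pics/ and viewed, at most 10 in all, crops included, and the job is handed in when it is done.

Besides the shell and the picture viewer there is one more tool, called after "Request:" as a command line: name --argument value ..., lists and objects as JSON in quotes. carry_out: Moves the arm, as the interface text tells. Its arguments: {"type":"object","properties":{"targets":{"type":"array"}},"required":["targets"]}

```bash
mkdir -p pics; cat > h.py <<'E'
import numpy as np, cv2
from plant import readout, vision, r
def snap(n,f):
    im=vision.camera(n); cv2.imwrite('pics/'+f,im[:,:,::-1]); return im
def ray(n,u,v):
    c=vision.camera_info(n); K=np.array(c['mtx']); 
    d=np.array([(u-K[0,2])/K[0,0],-(v-K[1,2])/K[1,1],-1.]); R=np.array(c['orientation'])
    return np.array(c['eye']),R@d
def onz(n,u,v,z):
    e,d=ray(n,u,v); return e+d*(z-e[2])/d[2]
def proj(n,p):
    c=vision.camera_info(n); K=np.array(c['mtx']); q=np.array(c['orientation']).T@(np.array(p)-c['eye'])
    return K[0,0]*q[0]/-q[2]+K[0,2], K[1,1]*-q[1]/-q[2]+K[1,2]
E
python3 - <<'E'
from h import *
s=readout.get_state(); print(s['clock'],s['tcp_pos'],s['tcp_rot'],s['gripper_width'])
for n in('scene','top'):
    snap(n,n+'0.png'); print(n,vision.camera_info(n))
E
```

```text
0.0 [ 0.23366778 -0.63263422  0.22169085] [[ 9.38044633e-01  3.46513647e-01 -7.47342029e-04]
 [ 3.46514428e-01 -9.38043196e-01  1.64712841e-03]
 [-1.30286634e-04 -1.80404476e-03 -9.99998364e-01]] 0.08777011435899904
scene {'mtx': array([[444.3070053 ,   0.        , 323.63091468],
       [  0.        , 444.3070053 , 195.53840978],
       [  0.        ,   0.        ,   1.        ]]), 'eye': array([ 0.98148387, -0.30277508,  1.02590063]), 'orientation': array([[ 0.61080716, -0.65915021,  0.43867483],
       [ 0.79163083,  0.51912906, -0.32221988],
       [-0.01533755,  0.54408273,  0.83889138]])}
top {'mtx': array([[434.76563868,   0.        , 320.41344396],
       [  0.        , 434.76563868, 197.20225368],
       [  0.        ,   0.        ,   1.        ]]), 'eye': array([0.30870028, 0.05109557, 1.14569557]), 'orientation': array([[-9.75615888e-02,  9.73020358e-01, -2.09076826e-01],
       [-9.95229191e-01, -9.52218664e-02,  2.12521240e-02],
       [ 7.70063668e-04,  2.10152752e-01,  9.77668261e-01]])}
```

View pics/scene0.png

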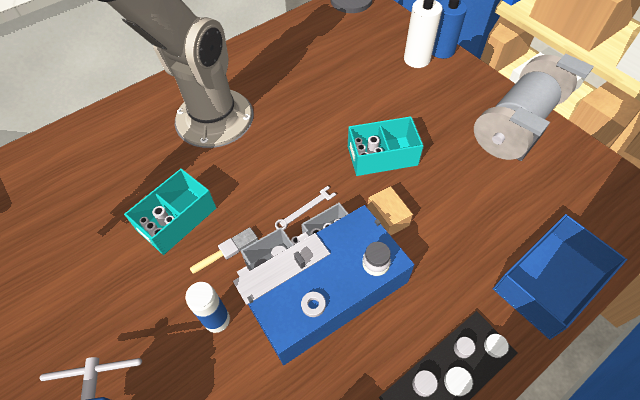

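View pics/top0.png

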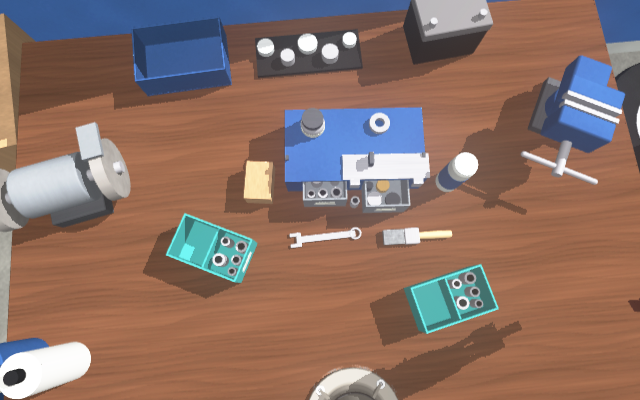

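The top view shows the blue rack (355,145), grey drawers at (325,190) left and (386,194) right, the slide plate at (385,166) and its tab at (371,158). Other things that could be mistaken for the drawers are the turquoise bins at (212,247) and (452,298) and the blue bin at (182,57). I choose the grey drawers in the rack and will check them in a close crop.

```bash
python3 - <<'E'
from h import *
im=cv2.imread('pics/top0.png')
cv2.imwrite('pics/crop.png',cv2.resize(im[95:255,275:485],None,fx=3.7,fy=3.7,interpolation=cv2.INTER_CUBIC))
hsv=cv2.cvtColor(im,cv2.COLOR_BGR2HSV)
m=cv2.inRange(hsv,(105,120,60),(120,255,255)); m[:90]=0; m[230:]=0; m[:,:270]=0; m[:,432:]=0
c=max(cv2.findContours(m,0,2)[0],key=cv2.contourArea)
print(cv2.approxPolyDP(c,4,True)[:,0].tolist())
for u,v in [(285,110),(424,107)]: print(onz('top',u,v,.105))
E
```

```text
[[421, 109], [320, 110], [325, 130], [316, 138], [300, 131], [304, 110], [285, 111], [285, 181], [340, 180], [342, 153], [423, 151]]
[0.76719592 0.09638441 0.105     ]
[ 0.74075159 -0.25884502  0.105     ]
```

View pics/crop.png

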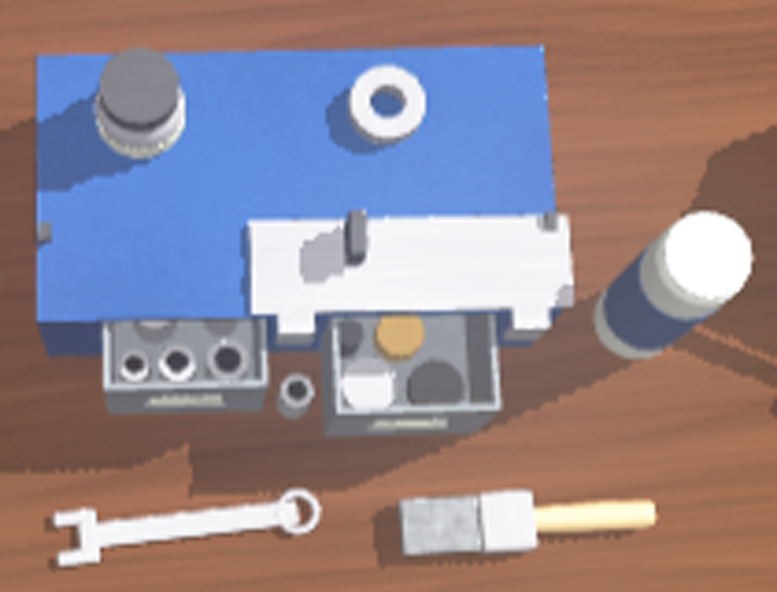

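The crop confirms two open grey drawers with white cards: left front edge (104..267,385), right (327..499,410). It also shows the dark tab at (356,235), the socket at (297,390) between the drawers, and the wrench (190,525) and brush (530,525) in front.

```bash
python3 - <<'E'
from h import *
P=lambda x,y,z:onz('top',275+(x+.5)/3.7-.5,95+(y+.5)/3.7-.5,z)
rl,rr,fl=P(37,55,.105),P(543,46,.105),P(37,320,.105)
print('rear',rl,rr,'w',np.linalg.norm(rl-rr),'fl',fl,'d',np.linalg.norm(fl-rl))
yv=(rl-rr)/np.linalg.norm(rl-rr); xv=np.array([yv[1],-yv[0],0]); print('yaw',np.degrees(np.arctan2(xv[1],xv[0])))
O=(rl+rr)/2-.095*xv; O2=O.copy();O[2]=0;print('O',O, 'xv',xv)
L=lambda p:np.round([(p-O)@xv*1e3,(p-O)@yv*1e3],1)
for n,x,y,z in [('flc',37,320,.105),('dL l',104,388,.094),('dL r',267,382,.094),('dR l',327,416,.094),('dR r',499,405,.094),
 ('tab top l',347,212,.141),('tab top r',366,212,.141),('tab top front',356,240,.141),('plate rl',250,220,.111),('plate fl',250,312,.111),('tongue arm R',530,330,.111),('tongue arm L',296,340,.111),('socket top',297,385,.045),('can top',706,252,.17),('wrench ring',298,511,.01),('wrench jaw',75,540,.01),('brush l',402,525,.02),('brush r',655,515,.02),('tin top',140,85,.165)]:
    p=P(x,y,z); print(n,np.round(p,4),L(p))
print([np.round(proj('scene',O+a*xv+b*yv+[0,0,.105]),0).tolist() for a,b in[(.095,.176),(.095,-.176),(-.095,.176)]])
E
```

```text
rear [0.76865024 0.09720353 0.105     ] [ 0.74121801 -0.25216331  0.105     ] w 0.3504421806758719 fl [0.58025237 0.11238831 0.105     ] d 0.18900881536229758
yaw -4.489644147976944
O [ 0.66022563 -0.07004339  0.        ] xv [ 0.9969315  -0.07827891  0.        ]
flc [0.5803 0.1124 0.105 ] [-94.  175.6]
dL l [0.5321 0.0723 0.094 ] [-138.9  131.8]
dL r [ 0.5255 -0.0366  0.094 ] [-136.9   22.8]
dR l [ 0.4987 -0.0737  0.094 ] [-160.8  -16.3]
dR r [ 0.4949 -0.1887  0.094 ] [-155.5 -131.3]
tab top l [ 0.6237 -0.0972  0.141 ] [-34.3 -29.9]
tab top r [ 0.6225 -0.1096  0.141 ] [-34.5 -42.3]
tab top front [ 0.6042 -0.1007  0.141 ] [-53.5 -35. ]
plate rl [ 0.6338 -0.036   0.111 ] [-29.   31.8]
plate fl [ 0.5704 -0.0291  0.111 ] [-92.8  33.7]
tongue arm R [ 0.5401 -0.2124  0.111 ] [-108.6 -151.3]
tongue arm L [ 0.5484 -0.0574  0.111 ] [-112.5    3.9]
socket top [ 0.5315 -0.0613  0.045 ] [-129.    -1.3]
can top [ 0.5663 -0.3153  0.17  ] [ -74.4 -251.9]
wrench ring [ 0.4477 -0.0551  0.01  ] [-213.1   -1.8]
wrench jaw [0.4426 0.1041 0.01  ] [-230.6  156.6]
brush l [ 0.4295 -0.1257  0.02  ] [-225.6  -73.6]
brush r [ 0.4192 -0.3037  0.02  ] [-222.  -251.8]
tin top [0.7149 0.0297 0.165 ] [ 46.7 103.7]
[[414.0, 264.0], [277.0, 353.0], [364.0, 204.0]]
```

Request:
carry_out --targets '[[[0.45,0.98,0],[0,0,-0.243],0],[[0.45,0.98,0],[0,0,-0.243],0],[[0.45,0.98,0],[0,0,-0.243],0],[[0.45,0.98,0],[0,0,-0.243],0],[[0.45,0.98,0],[0,0,-0.243],0],[[0.45,0.98,0],[0,0,-0.243],0],[[0.45,0.98,0],[0,0,-0.243],0],[[0.45,0.98,0],[0,0,-0.243],0],[[0.45,0.98,0],[0,0,-0.243],0],[[0.45,0.98,0],[0,0,-0.243],0],[[0.45,0.98,0],[0,0,-0.243],0],[[0.45,0.98,0],[0,0,-0.243],0],[[0.45,0.98,0],[0,0,-0.243],0],[[0.45,0.98,0],[0,0,-0.243],0],[[0.45,0.98,0],[0,0,-0.243],0],[[0.45,0.98,0],[0,0,-0.243],0],[[0.45,0.98,0],[0,0,-0.243],0],[[0,0,0],[0,0,0],0],[[0,0,0],[0,0,0],0]]'

```text
clock: 1.68
tcp_pos: [0.4637, -0.1317, 0.2224]
tcp_rot: [[0.997, -0.074, -0.0], [-0.074, -0.997, 0.0], [-0.0, -0.0, -1.0]]
force: [-0.5, -0.7, 0.5]
gripper_width: 0.0003
grasp_force: 0.0
```

Request:
carry_out --targets '[[[0,0,-0.88],[0,0,0],0],[[0,0,-0.88],[0,0,0],0],[[0,0,-0.88],[0,0,0],0],[[0,0,-0.88],[0,0,0],0],[[0,0,-0.88],[0,0,0],0],[[0,0,0],[0,0,0],0],[[0.33,-0.026,0],[0,0,0],0],[[0.33,-0.026,0],[0,0,0],0],[[0.2,-0.016,0],[0,0,0],0],[[0.2,-0.016,0],[0,0,0],0],[[0.2,-0.016,0],[0,0,0],0],[[0.2,-0.016,0],[0,0,0],0],[[0,0,0],[0,0,0],0]]'

```text
clock: 2.77
tcp_pos: [0.5092, -0.137, 0.0913]
tcp_rot: [[0.997, -0.079, 0.003], [-0.079, -0.997, -0.0], [0.003, 0.0, -1.0]]
force: [0.2, 1.0, -0.3]
gripper_width: 0.0007
grasp_force: 0.0
```

```bash
python3 - <<'E'
from h import *
im=snap('top','t1.png')
a=cv2.resize(im[95:255,275:485],None,fx=2.4,fy=2.4); b=cv2.resize(snap('scene','s1.png')[170:340,170:430],None,fx=1.5,fy=1.5)
w=np.zeros((a.shape[0],a.shape[1]+390,3),np.uint8); w[:,:a.shape[1]]=a; w[:b.shape[0],a.shape[1]:]=b[:,:390]
w=w[:,:800]; cv2.imwrite('pics/c1.png',w[:,:,::-1])
E
```

```text
(no output)
```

View pics/c1.png

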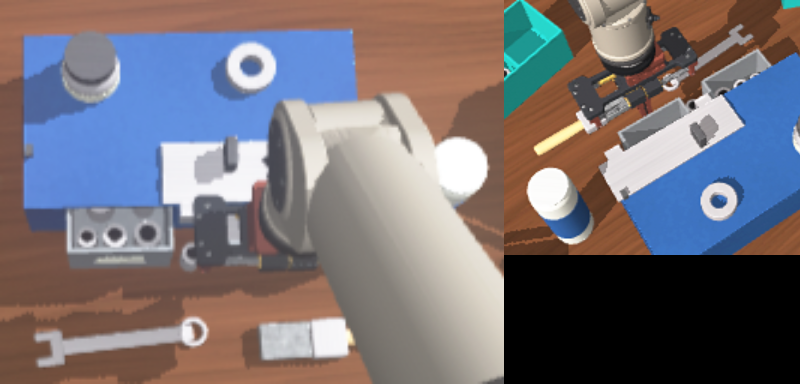

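The view shows the closed fingers on the right drawer's front, clear of the socket (190,255 in the crop) and the tab. Pushing continues.

Request:
carry_out --targets '[[[0.166,-0.013,0],[0,0,0],0],[[0.166,-0.013,0],[0,0,0],0],[[0.166,-0.013,0],[0,0,0],0],[[0.166,-0.013,0],[0,0,0],0],[[0.166,-0.013,0],[0,0,0],0],[[0.166,-0.013,0],[0,0,0],0],[[0.1,-0.008,0],[0,0,0],0],[[0.1,-0.008,0],[0,0,0],0],[[0,0,0],[0,0,0],0]]'

```text
clock: 3.62
tcp_pos: [0.544, -0.1397, 0.0906]
tcp_rot: [[0.997, -0.079, 0.001], [-0.079, -0.997, 0.0], [0.001, -0.0, -1.0]]
force: [-0.1, -1.0, -0.4]
gripper_width: 0.0004
grasp_force: 0.1
```

Request:
carry_out --targets '[[[0.05,-0.004,0],[0,0,0],0],[[0.05,-0.004,0],[0,0,0],0],[[0.05,-0.004,0],[0,0,0],0]]'

```text
clock: 3.87
tcp_pos: [0.5473, -0.1401, 0.0906]
tcp_rot: [[0.997, -0.079, -0.0], [-0.079, -0.997, -0.0], [-0.0, 0.0, -1.0]]
force: [-1.8, -0.2, 0.7]
gripper_width: 0.0003
grasp_force: 1.5
```

Request:
carry_out --targets '[[[0.05,-0.004,0],[0,0,0],0],[[0.05,-0.004,0],[0,0,0],0]]'

```text
clock: 4.03
tcp_pos: [0.5492, -0.1402, 0.0904]
tcp_rot: [[0.997, -0.079, -0.003], [-0.079, -0.997, 0.0], [-0.003, 0.0, -1.0]]
force: [-9.9, 1.0, 7.6]
gripper_width: 0.0005
grasp_force: 5.0
```

Request:
carry_out --targets '[[[0.04,-0.003,0],[0,0,0],0],[[0,0,0],[0,0,0],0],[[-0.25,0.02,0],[0,0,0],0],[[-0.6,0.047,0],[0,0,0],0],[[-0.6,0.047,0],[0,0,0],0],[[-0.6,0.047,0],[0,0,0],0],[[0.06,0.74,0],[0,0,0],0],[[0.06,0.74,0],[0,0,0],0],[[0.06,0.74,0],[0,0,0],0],[[0.06,0.74,0],[0,0,0],0],[[0.06,0.74,0],[0,0,0],0],[[0.06,0.74,0],[0,0,0],0],[[0.06,0.74,0],[0,0,0],0],[[0,0,0],[0,0,0],0]]'

```text
clock: 5.2
tcp_pos: [0.5045, 0.0254, 0.0914]
tcp_rot: [[0.997, -0.072, 0.004], [-0.073, -0.997, 0.003], [0.004, -0.004, -1.0]]
force: [0.4, 0.3, 0.4]
gripper_width: 0.0005
grasp_force: 0.0
```

Request:
carry_out --targets '[[[0.2,-0.15,0],[0,0,0],0],[[0.2,-0.016,0],[0,0,0],0],[[0.166,-0.013,0],[0,0,0],0],[[0.166,-0.013,0],[0,0,0],0],[[0.166,-0.013,0],[0,0,0],0],[[0.166,-0.013,0],[0,0,0],0],[[0.166,-0.013,0],[0,0,0],0],[[0.166,-0.013,0],[0,0,0],0],[[0.166,-0.013,0],[0,0,0],0],[[0.1,-0.008,0],[0,0,0],0],[[0.1,-0.008,0],[0,0,0],0],[[0,0,0],[0,0,0],0]]'

```text
clock: 6.2
tcp_pos: [0.5566, 0.0116, 0.0906]
tcp_rot: [[0.997, -0.079, 0.001], [-0.079, -0.997, 0.0], [0.001, -0.0, -1.0]]
force: [-0.4, -0.2, -0.0]
gripper_width: 0.0003
grasp_force: 0.1
```

Request:
carry_out --targets '[[[0.05,-0.004,0],[0,0,0],0],[[0.05,-0.004,0],[0,0,0],0]]'

```text
clock: 6.37
tcp_pos: [0.5584, 0.0115, 0.0907]
tcp_rot: [[0.997, -0.079, -0.001], [-0.079, -0.997, -0.0], [-0.001, 0.0, -1.0]]
force: [-2.7, 0.3, 1.1]
gripper_width: 0.0004
grasp_force: 1.5
```

Request:
carry_out --targets '[[[0.05,-0.004,0],[0,0,0],0],[[0.05,-0.004,0],[0,0,0],0]]'

```text
clock: 6.53
tcp_pos: [0.5607, 0.0113, 0.0905]
tcp_rot: [[0.997, -0.079, -0.002], [-0.079, -0.997, -0.0], [-0.002, 0.0, -1.0]]
force: [-9.1, -0.0, 5.4]
gripper_width: 0.0004
grasp_force: 4.2
```

Request:
carry_out --targets '[[[0.04,-0.003,0],[0,0,0],0],[[0,0,0],[0,0,0],0]]'

```text
clock: 6.7
tcp_pos: [0.5607, 0.0112, 0.0902]
tcp_rot: [[0.997, -0.078, -0.005], [-0.078, -0.997, -0.0], [-0.005, 0.001, -1.0]]
force: [-8.4, 0.8, 4.3]
gripper_width: 0.0004
grasp_force: 4.3
```

Request:
carry_out --targets '[[[-0.25,0.02,0],[0,0,0],0],[[-0.9,0.07,0],[0,0,0],0],[[0,0,0.92],[0,0,0],0],[[0,0,0.92],[0,0,0],0],[[0,0,0.92],[0,0,0],0],[[0,0,0.92],[0,0,0],0],[[0.446,-0.843,0],[0,0,0],0],[[0.446,-0.843,0],[0,0,0],0],[[0.446,-0.843,0],[0,0,0],0],[[0.446,-0.843,0],[0,0,0],0],[[0.446,-0.843,0],[0,0,0],0],[[0.446,-0.843,0],[0,0,0],0],[[0,0,0],[0,0,0],0],[[0,0,0],[0,0,0],0]]'

```text
clock: 7.87
tcp_pos: [0.6095, -0.1401, 0.2011]
tcp_rot: [[0.997, -0.082, 0.002], [-0.082, -0.997, -0.001], [0.002, 0.001, -1.0]]
force: [-0.0, -0.2, 1.0]
gripper_width: 0.0003
grasp_force: 0.0
```

```bash
python3 - <<'E'
from h import *
p=np.array(readout.get_state()['tcp_pos']); d=p-[.66023,-.07004,0]; x=np.array([.99693,-.07828,0]);y=np.array([.07828,.99693,0])
print(p,d@x,d@y)
a=cv2.resize(snap('top','t2.png')[95:255,275:485],None,fx=1.9,fy=1.9); b=cv2.resize(snap('scene','s2.png')[170:340,170:430],None,fx=1.5,fy=1.5)
w=np.zeros((304,a.shape[1]+390,3),np.uint8); w[:,:a.shape[1]]=a; w[:b.shape[0],a.shape[1]:]=b
cv2.imwrite('pics/c2.png',w[:,:,::-1])
E
```

```text
[ 0.60950649 -0.14005908  0.20106773] -0.04508669106598831 -0.07377476207534535
```

View pics/c2.png

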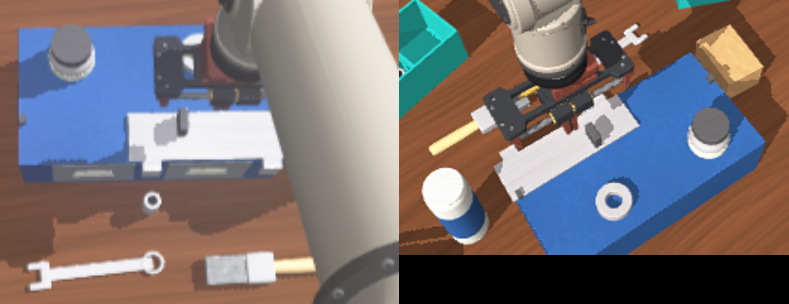

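Both drawers look flush: their cards lie in line with the rack front at (100,172) and (215,170). The fingers stand right of the tab (183,120). I'll lower them and push left.

Request:
carry_out --targets '[[[0,0,-0.97],[0,0,0],0],[[0,0,-0.97],[0,0,0],0],[[0,0,0],[0,0,0],0],[[0,0,0],[0,0,0],0],[[0.016,0.2,0],[0,0,0],0],[[0.016,0.2,0],[0,0,0],0],[[0.016,0.2,0],[0,0,0],0],[[0.013,0.166,0],[0,0,0],0],[[0.013,0.166,0],[0,0,0],0],[[0.013,0.166,0],[0,0,0],0],[[0.013,0.166,0],[0,0,0],0],[[0,0,0],[0,0,0],0]]'

```text
clock: 8.97
tcp_pos: [0.6119, -0.0984, 0.1429]
tcp_rot: [[0.997, -0.077, 0.0], [-0.077, -0.997, 0.001], [0.0, -0.001, -1.0]]
force: [-0.1, 0.4, 0.4]
gripper_width: 0.0004
grasp_force: 0.0
```

Request:
carry_out --targets '[[[0.013,0.166,0],[0,0,0],0],[[0.013,0.166,0],[0,0,0],0],[[0.013,0.166,0],[0,0,0],0],[[0.013,0.166,0],[0,0,0],0],[[0,0,0],[0,0,0],0]]'

```text
clock: 9.38
tcp_pos: [0.6134, -0.0784, 0.1429]
tcp_rot: [[0.997, -0.077, 0.0], [-0.077, -0.997, 0.001], [0.0, -0.001, -1.0]]
force: [-0.9, 0.5, 0.2]
gripper_width: 0.0001
grasp_force: 0.0
```

Request:
carry_out --targets '[[[0.004,0.05,0],[0,0,0],0],[[0.004,0.05,0],[0,0,0],0],[[0.004,0.05,0],[0,0,0],0]]'

```text
clock: 9.63
tcp_pos: [0.6136, -0.0758, 0.1429]
tcp_rot: [[0.997, -0.079, 0.0], [-0.079, -0.997, -0.0], [0.0, 0.0, -1.0]]
force: [-0.4, -0.3, 1.8]
gripper_width: 0.0004
grasp_force: 0.0
```

Request:
carry_out --targets '[[[0.004,0.05,0],[0,0,0],0],[[0.004,0.05,0],[0,0,0],0]]'

```text
clock: 9.8
tcp_pos: [0.6139, -0.0727, 0.1429]
tcp_rot: [[0.997, -0.079, 0.0], [-0.079, -0.997, -0.0], [0.0, 0.0, -1.0]]
force: [0.5, 0.2, -0.3]
gripper_width: 0.0004
grasp_force: 0.0
```

No resistance shows on the force reading, so I'll look.

```bash
python3 - <<'E'
from h import *
a=cv2.resize(snap('top','t3.png')[95:255,275:485],None,fx=1.9,fy=1.9); b=cv2.resize(snap('scene','s3.png')[170:340,170:430],None,fx=1.5,fy=1.5)
w=np.zeros((304,a.shape[1]+390,3),np.uint8); w[:,:a.shape[1]]=a; w[:b.shape[0],a.shape[1]:]=b
cv2.imwrite('pics/c3.png',w[:,:,::-1])
E
```

```text
(no output)
```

View pics/c3.png

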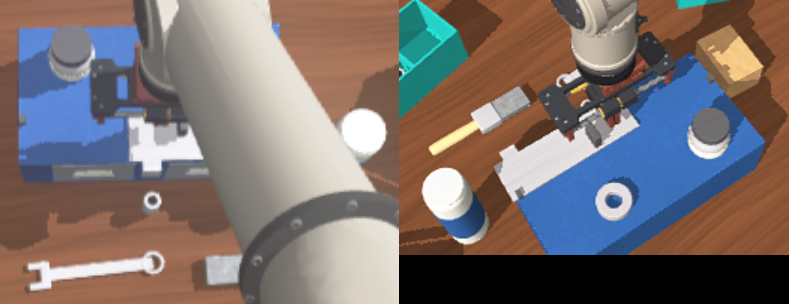

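```bash
python3 - <<'E'
from h import *
a=[cv2.resize(cv2.imread(f'pics/s{i}.png')[200:300,240:370],None,fx=3,fy=3,interpolation=cv2.INTER_CUBIC) for i in(2,3)]
cv2.imwrite('pics/c4.png',np.hstack(a))
s=readout.get_state();p=np.array(s['tcp_pos']);R=np.array(s['tcp_rot'])
for q in (p,p+.025*R[:,2]): print(q,np.array(proj('scene',q))-[240,200],(np.array(proj('scene',q))-[240,200])*3)
E
```

```text
[ 0.61389899 -0.07228555  0.1428843 ] [70.65242832 49.46221037] [211.95728496 148.3866311 ]
[ 0.61390069 -0.07228153  0.1178843 ] [71.09809442 54.38790645] [213.29428325 163.16371934]
```

View pics/c4.png

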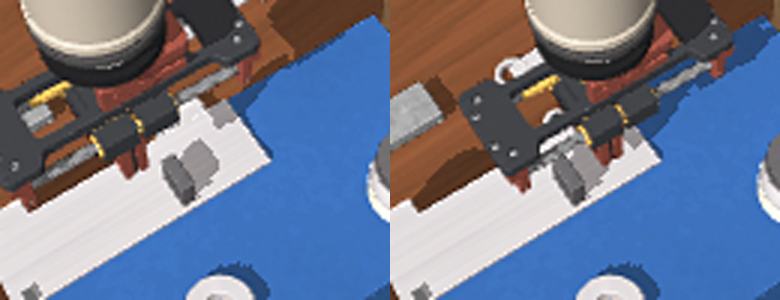

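```bash
python3 - <<'E'
from h import *
O=np.array([.66023,-.07004,0]);x=np.array([.99693,-.07828,0]);y=np.array([.07828,.99693,0])
P=lambda a,b,z:np.round((np.array(proj('scene',O+a*x+b*y+[0,0,z]))-[240,200])*3,0)
Q=lambda a,b,z:np.round(proj('top',O+a*x+b*y+[0,0,z]),1)
for a in(-.063,-.033):
  for b in(-.03,-.042):
    print(a,b,'scene',P(a,b,.141),P(a,b,.111),'top',Q(a,b,.141),Q(a,b,.111))
p=np.array(readout.get_state()['tcp_pos'])-O; print(p@x,p@y)
E
```

```text
-0.063 -0.03 scene [172. 149.] [175. 166.] top [369.  163.3] [367.6 166.8]
-0.063 -0.042 scene [158. 157.] [161. 174.] top [373.9 163.2] [372.5 166.7]
-0.033 -0.03 scene [193. 180.] [196. 197.] top [368.4 151.4] [367.1 155.2]
-0.033 -0.042 scene [179. 188.] [182. 205.] top [373.4 151.3] [371.9 155.1]
-0.04601299600548022 -0.0058654475513593065
```

The slide did not move, although the finger pair is now left of the tab: tab at (180,180), fingers at (213,163) in the crop. I'll check the joints, then go back to the right side and push with the fingers' flat side, turned 90° and slightly lower.

```bash
python3 - <<'E'
from h import *
s=readout.get_state(); print(np.round(s['joint_positions'],1),s['force'],s['torque'],s['tcp_pos'])
E
```

```text
[  9.3  27.2 -11.1 100.9   6.4  52.5 -99. ] [ 0.26620039  0.26607618 -0.81229458] [0.03626897 0.01723512 0.0221546 ] [ 0.61389899 -0.07228555  0.1428843 ]
```

Request:
carry_out --targets '[[[0,-0.1,0],[0,0,0],0],[[0,-0.1,0],[0,0,0],0],[[-0.01,-0.1,0],[0,0,0],0],[[-0.01,-0.1,0],[0,0,0],0],[[-0.01,-0.05,0],[0,0,0],0]]'

```text
clock: 10.32
tcp_pos: [0.6129, -0.0872, 0.1429]
tcp_rot: [[0.997, -0.08, 0.0], [-0.08, -0.997, -0.0], [0.0, 0.0, -1.0]]
force: [-0.3, -0.2, 0.2]
gripper_width: 0.0004
grasp_force: 0.0
```

Request:
carry_out --targets '[[[0,0,1],[0,0,0],0],[[0,0,1],[0,0,0],0],[[-0.009,-0.113,0],[0,0,1],0],[[-0.009,-0.113,0],[0,0,1],0],[[-0.009,-0.113,0],[0,0,1],0],[[-0.009,-0.113,0],[0,0,1],0],[[-0.009,-0.113,0],[0,0,1],0],[[-0.009,-0.113,0],[0,0,1],0],[[-0.009,-0.113,0],[0,0,1],0],[[-0.009,-0.113,0],[0,0,1],0],[[-0.009,-0.113,0],[0,0,1],0],[[-0.009,-0.113,0],[0,0,1],0],[[-0.009,-0.113,0],[0,0,1],0],[[-0.009,-0.113,0],[0,0,1],0],[[-0.009,-0.113,0],[0,0,1],0],[[-0.009,-0.113,0],[0,0,1],0],[[-0.009,-0.113,0],[0,0,1],0],[[0,0,0],[0,0,0],0],[[0,0,0],[0,0,0],0]]'

```text
clock: 11.9
tcp_pos: [0.6088, -0.1374, 0.2028]
tcp_rot: [[0.083, 0.997, -0.0], [0.997, -0.083, 0.0], [0.0, -0.0, -1.0]]
force: [0.4, 0.2, -0.1]
gripper_width: 0.0007
grasp_force: 0.0
```

```bash
python3 - <<'E'
from h import *
O=np.array([.66023,-.07004,0]);x=np.array([.99693,-.07828,0]);y=np.array([.07828,.99693,0])
s=readout.get_state();p=np.array(s['tcp_pos'])-O; print(p@x,p@y,p[2],np.round(s['tcp_rot'],3).tolist())
b=snap('scene','s4.png')[180:330,200:400]
cv2.imwrite('pics/c5.png',cv2.resize(b,None,fx=4,fy=4,interpolation=cv2.INTER_CUBIC)[:,:,::-1])
E
```

```text
-0.04603477980690582 -0.07120328244449439 0.2027555745163 [[0.083, 0.997, -0.0], [0.997, -0.083, 0.0], [0.0, -0.0, -1.0]]
```

View pics/c5.png

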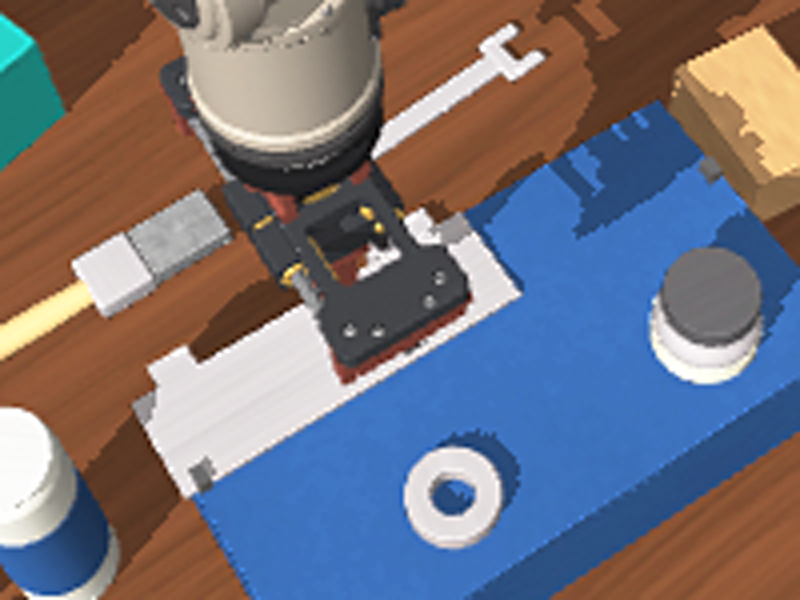

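The slide is still open; right tongue arm at (175,365), plate end at (505,280). The gripper, now turned, hides the tab. I'll lower it and push in small steps, watching the force.

Request:
carry_out --targets '[[[0,0,-0.7],[0,0,0],0],[[0,0,-0.7],[0,0,0],0],[[0,0,-0.7],[0,0,0],0],[[0,0,0],[0,0,0],0],[[0.016,0.2,0],[0,0,0],0],[[0.016,0.2,0],[0,0,0],0],[[0.008,0.1,0],[0,0,0],0],[[0.008,0.1,0],[0,0,0],0],[[0.008,0.1,0],[0,0,0],0]]'

```text
clock: 12.7
tcp_pos: [0.6115, -0.1159, 0.1413]
tcp_rot: [[0.079, 0.997, 0.002], [0.997, -0.079, -0.001], [-0.001, 0.002, -1.0]]
force: [-0.8, -1.7, 3.1]
gripper_width: 0.0006
grasp_force: 1.9
```

Request:
carry_out --targets '[[[0.008,0.1,0],[0,0,0],0],[[0.008,0.1,0],[0,0,0],0],[[0.008,0.1,0],[0,0,0],0]]'

```text
clock: 12.95
tcp_pos: [0.6122, -0.1076, 0.1412]
tcp_rot: [[0.08, 0.997, 0.002], [0.997, -0.08, -0.001], [-0.001, 0.002, -1.0]]
force: [0.2, -2.2, 6.8]
gripper_width: 0.0005
grasp_force: 3.2
```

Contact now: -2 N along y. The upward force shows the tips touching the plate, so I'll raise slightly and go on.

Request:
carry_out --targets '[[[0,0,0.12],[0,0,0],0],[[0.008,0.1,0],[0,0,0],0],[[0.008,0.1,0],[0,0,0],0],[[0.008,0.1,0],[0,0,0],0]]'

```text
clock: 13.28
tcp_pos: [0.6118, -0.0975, 0.1433]
tcp_rot: [[0.079, 0.997, -0.0], [0.997, -0.079, 0.0], [0.0, -0.0, -1.0]]
force: [-0.1, -0.2, -0.0]
gripper_width: 0.0006
grasp_force: 0.0
```

```bash
python3 - <<'E'
from h import *
O=np.array([.66023,-.07004,0]);x=np.array([.99693,-.07828,0]);y=np.array([.07828,.99693,0])
s=readout.get_state();p=np.array(s['tcp_pos'])-O; print(p@x,p@y,p[2])
b=snap('scene','s5.png')[180:330,200:400]
cv2.imwrite('pics/c6.png',cv2.resize(b,None,fx=4,fy=4,interpolation=cv2.INTER_CUBIC)[:,:,::-1])
E
```

```text
-0.04609322656837247 -0.03116468360166787 0.14328622614343167
```

View pics/c6.png

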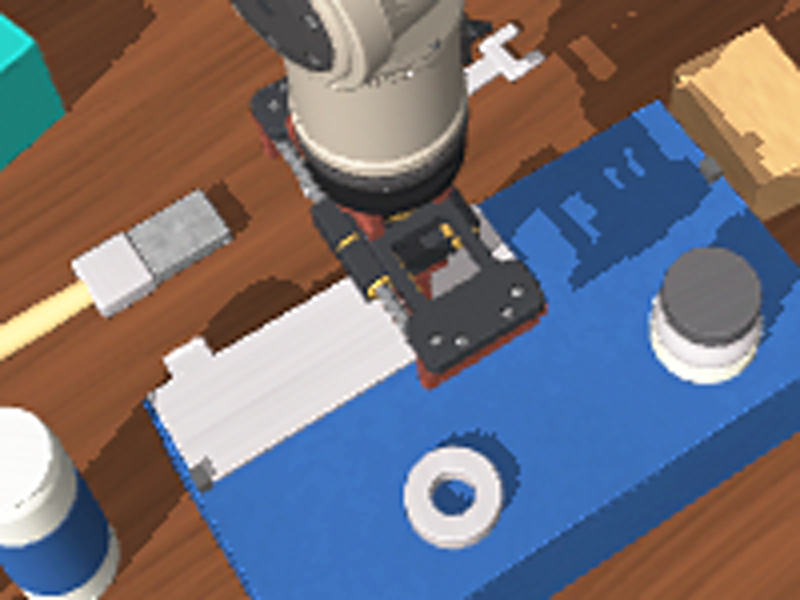

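The slide moved only about 10 mm, dragged by the tips on the plate: right tongue arm from (175,365) to (190,358). Once raised, there was no reaction from the tab. I'll test where the tab is solid by opening over it, descending and closing gently.

Request:
carry_out --targets '[[[0,0,1],[0,0,0],0],[[0,0,1],[0,0,0],0],[[0.01,0.16,0],[0,0,0],0.65],[[0,0,0],[0,0,0],0.65],[[0,0,0],[0,0,0],0.65],[[0,0,0],[0,0,0],0.65],[[0,0,0],[0,0,0],0.65],[[0,0,0],[0,0,0],0.65],[[0,0,0],[0,0,0],0.65]]'

```text
clock: 14.08
tcp_pos: [0.6119, -0.0933, 0.2027]
tcp_rot: [[0.079, 0.997, -0.001], [0.997, -0.079, 0.0], [0.0, -0.001, -1.0]]
force: [0.7, 0.4, 0.8]
gripper_width: 0.0434
grasp_force: 0.0
```

```bash
python3 - <<'E'
from h import *
O=np.array([.66023,-.07004,0]);x=np.array([.99693,-.07828,0]);y=np.array([.07828,.99693,0])
L=lambda p:np.round([(p-O)@x*1e3,(p-O)@y*1e3],1)
s=readout.get_state();print(L(np.array(s['tcp_pos'])),s['tcp_pos'][2],s['gripper_width'])
# white plate extreme edges in scene, along local x=-60 line at z=.111
for f,im in(('s0',cv2.imread('pics/scene0.png')),('s4',cv2.imread('pics/s4.png')),('s5',cv2.imread('pics/s5.png')),('now',snap('scene','s6.png')[:,:,::-1])):
    h=cv2.cvtColor(np.ascontiguousarray(im),cv2.COLOR_BGR2HSV)
    for a in(-.085,-.05,-.102):
        bs=np.arange(-.2,.12,.0005); u=[proj('scene',O+a*x+b*y+[0,0,.111]) for b in bs]
        w=np.array([h[int(round(v)),int(round(q)),1]<40 and h[int(round(v)),int(round(q)),2]>150 for q,v in u])
        e=bs[1:][np.diff(w.astype(int))!=0]; print(f,a,np.round(e*1e3,1))
w=vision.camera_info('wrist'); print(w)
im=snap('wrist','w.png')
E
```

```text
[-46.3 -27. ] 0.20269808323227814 0.04336795001026749
s0 -0.085 [-182.  -172.  -169.5   33.5]
s0 -0.05 [-181.   -41.5  -23.5   -2.5   -1.5   33. ]
s0 -0.102 [-163.5 -141.   -79.5  -45.5  -40.   -21.5  -10.5   17.    30.5   31.5
   33.5   36.5   39.    41.   104.   105.   107. ]
s4 -0.085 [-179.5 -172.  -169.5  -68.5  -32.   -31.5  -27.   -26.   -13.5  -13.
    5.    33.5]Traceback (most recent call last):
  File "<stdin>", line 9, in <module>
  File "h.py", line 12, in proj
    c=vision.camera_info(n); K=np.array(c['mtx']); q=np.array(c['orientation']).T@(np.array(p)-c['eye'])
ValueError: time passes only in moves, steps and waits
```

Request:
carry_out --targets '[[[0,0,0],[0,0,0],0.8],[[0,0,0],[0,0,0],0.8],[[0,0,0],[0,0,0],0.8],[[0,0,-0.65],[0,0,0],0.8],[[0,0,-0.65],[0,0,0],0.8],[[0,0,-0.6],[0,0,0],0.8],[[0,0,0],[0,0,0],0.8]]'

```text
clock: 14.72
tcp_pos: [0.6099, -0.0933, 0.143]
tcp_rot: [[0.079, 0.997, -0.006], [0.997, -0.079, 0.001], [0.0, -0.006, -1.0]]
force: [0.1, -0.2, -1.0]
gripper_width: 0.0702
grasp_force: 0.0
```

Request:
carry_out --targets '[[[0,0,0],[0,0,0],0.2],[[0,0,0],[0,0,0],0.2],[[0,0,0],[0,0,0],0.2],[[0,0,0],[0,0,0],0.2],[[0,0,0],[0,0,0],0.2],[[0,0,0],[0,0,0],0.2]]'

```text
clock: 15.22
tcp_pos: [0.6127, -0.0932, 0.1471]
tcp_rot: [[0.079, 0.997, 0.001], [0.997, -0.079, -0.0], [-0.0, 0.001, -1.0]]
force: [-0.6, 0.1, 1.1]
gripper_width: 0.0332
grasp_force: 0.0
```

Request:
carry_out --targets '[[[0,0,-0.1],[0,0,0],0.1],[[0,0,0],[0,0,0],0.1],[[0,0,0],[0,0,0],0.1],[[0,0,0],[0,0,0],0.1]]'

```text
clock: 15.55
tcp_pos: [0.6123, -0.0931, 0.1434]
tcp_rot: [[0.079, 0.997, -0.0], [0.997, -0.079, 0.0], [0.0, -0.0, -1.0]]
force: [-0.2, 0.8, -0.5]
gripper_width: 0.0096
grasp_force: 0.0
```

Closing went to 9.6 mm with no grip, and the earlier vertical contact came at TCP z = 0.141, which is exactly the tab's top. So the tips probably end near the TCP, not 25 mm ahead, and were passing over the tab. I'll test this by descending slowly to the right of the tab.

Request:
carry_out --targets '[[[0,0,0.5],[0,0,0],0],[[-0.03,-0.4,0],[0,0,0],0],[[-0.03,-0.4,0],[0,0,0],0],[[-0.03,-0.4,0],[0,0,0],0],[[0,0,0],[0,0,0],0],[[0,0,-0.4],[0,0,0],0],[[0,0,-0.2],[0,0,0],0],[[0,0,0],[0,0,0],0],[[0,0,-0.05],[0,0,0],0],[[0,0,-0.05],[0,0,0],0]]'

```text
clock: 16.38
tcp_pos: [0.6097, -0.1284, 0.1372]
tcp_rot: [[0.078, 0.997, -0.0], [0.997, -0.078, 0.0], [0.0, -0.0, -1.0]]
force: [0.3, -0.4, 0.9]
gripper_width: 0.0006
grasp_force: 0.0
```

Request:
carry_out --targets '[[[0,0,-0.05],[0,0,0],0],[[0,0,-0.05],[0,0,0],0],[[0,0,0],[0,0,0],0]]'

```text
clock: 16.63
tcp_pos: [0.6096, -0.129, 0.1343]
tcp_rot: [[0.078, 0.997, -0.0], [0.997, -0.078, 0.0], [0.0, -0.0, -1.0]]
force: [-0.0, 0.0, 0.3]
gripper_width: 0.0006
grasp_force: 0.0
```

Request:
carry_out --targets '[[[0,0,-0.05],[0,0,0],0],[[0,0,-0.05],[0,0,0],0],[[0,0,-0.05],[0,0,0],0],[[0,0,0],[0,0,0],0]]'

```text
clock: 16.97
tcp_pos: [0.6094, -0.1292, 0.1296]
tcp_rot: [[0.079, 0.997, -0.0], [0.997, -0.079, 0.0], [0.0, -0.0, -1.0]]
force: [-0.3, 0.2, -0.5]
gripper_width: 0.0005
grasp_force: 0.0
```

Request:
carry_out --targets '[[[0,0,-0.05],[0,0,0],0],[[0,0,-0.05],[0,0,0],0],[[0,0,-0.05],[0,0,0],0],[[0,0,0],[0,0,0],0]]'

```text
clock: 17.3
tcp_pos: [0.6094, -0.1292, 0.1251]
tcp_rot: [[0.079, 0.997, -0.001], [0.997, -0.079, 0.0], [0.0, -0.001, -1.0]]
force: [-0.6, 0.5, -0.2]
gripper_width: 0.0005
grasp_force: 0.0
```

Confirmed: at TCP z = 0.125 the tips are still free. This height overlaps the tab well, so I'll push left.

Request:
carry_out --targets '[[[0.013,0.166,0],[0,0,0],0],[[0.013,0.166,0],[0,0,0],0],[[0.013,0.166,0],[0,0,0],0],[[0.008,0.1,0],[0,0,0],0],[[0.008,0.1,0],[0,0,0],0],[[0.008,0.1,0],[0,0,0],0],[[0.008,0.1,0],[0,0,0],0]]'

```text
clock: 17.88
tcp_pos: [0.6118, -0.1026, 0.1256]
tcp_rot: [[0.079, 0.997, 0.0], [0.997, -0.079, -0.001], [-0.001, 0.0, -1.0]]
force: [-0.1, -2.7, 1.4]
gripper_width: 0.0008
grasp_force: 1.1
```

Request:
carry_out --targets '[[[0.008,0.1,0],[0,0,0],0],[[0.008,0.1,0],[0,0,0],0],[[0.008,0.1,0],[0,0,0],0],[[0.008,0.1,0],[0,0,0],0],[[0.008,0.1,0],[0,0,0],0]]'

```text
clock: 18.3
tcp_pos: [0.613, -0.087, 0.1255]
tcp_rot: [[0.079, 0.997, 0.0], [0.997, -0.079, -0.0], [-0.0, 0.0, -1.0]]
force: [-0.3, -2.1, 1.9]
gripper_width: 0.0005
grasp_force: 1.1
```

Request:
carry_out --targets '[[[0.008,0.1,0],[0,0,0],0],[[0.008,0.1,0],[0,0,0],0],[[0.008,0.1,0],[0,0,0],0],[[0.008,0.1,0],[0,0,0],0]]'

```text
clock: 18.63
tcp_pos: [0.6139, -0.0749, 0.1255]
tcp_rot: [[0.079, 0.997, 0.0], [0.997, -0.079, 0.0], [0.0, 0.0, -1.0]]
force: [-0.8, -1.9, 2.0]
gripper_width: 0.0001
grasp_force: 1.1
```

Request:
carry_out --targets '[[[0.004,0.05,0],[0,0,0],0],[[0.004,0.05,0],[0,0,0],0]]'

```text
clock: 18.8
tcp_pos: [0.614, -0.0738, 0.1255]
tcp_rot: [[0.079, 0.997, -0.0], [0.997, -0.079, -0.002], [-0.002, -0.0, -1.0]]
force: [-1.4, -8.1, 2.8]
gripper_width: 0.0005
grasp_force: 4.1
```

Request:
carry_out --targets '[[[0.004,0.05,0],[0,0,0],0],[[0.004,0.05,0],[0,0,0],0]]'

```text
clock: 18.97
tcp_pos: [0.614, -0.0738, 0.1255]
tcp_rot: [[0.082, 0.997, -0.001], [0.997, -0.082, -0.005], [-0.006, -0.001, -1.0]]
force: [-2.1, -13.9, 4.8]
gripper_width: 0.0004
grasp_force: 6.8
```

The slide is hard against its stop (14 N) at the expected place. I'll back off, rise, retreat and look.

Request:
carry_out --targets '[[[-0.02,-0.3,0],[0,0,0],0],[[-0.02,-0.3,0],[0,0,0],0],[[0,0,1],[0,0,0],0],[[0,0,1],[0,0,0],0],[[0,0,1],[0,0,0],0],[[0,0,1],[0,0,0],0],[[-0.8,-1,0],[0,0,0],0],[[-0.8,-1,0],[0,0,0],0],[[-0.8,-1,0],[0,0,0],0],[[-0.8,-1,0],[0,0,0],0],[[-0.6,-1,0],[0,0,0],0],[[-0.6,-1,0],[0,0,0],0],[[-0.4,-1,0],[0,0,0],0],[[-0.4,-1,0],[0,0,0],0],[[0,-1,0],[0,0,0],0],[[0,-1,0],[0,0,0],0],[[0,0,0],[0,0,0],0]]'

```text
clock: 20.38
tcp_pos: [0.4552, -0.3937, 0.2448]
tcp_rot: [[0.086, 0.996, 0.0], [0.996, -0.086, -0.002], [-0.002, 0.0, -1.0]]
force: [-0.9, -0.7, 0.9]
gripper_width: 0.0002
grasp_force: 0.0
```

```bash
python3 - <<'E'
from h import *
a=cv2.resize(snap('top','t9.png')[95:255,275:485],None,fx=1.9,fy=1.9); b=cv2.resize(snap('scene','s9.png')[170:340,170:430],None,fx=1.5,fy=1.5)
w=np.zeros((304,a.shape[1]+390,3),np.uint8); w[:,:a.shape[1]]=a; w[:b.shape[0],a.shape[1]:]=b
cv2.imwrite('pics/c9.png',w[:,:,::-1])
E
```

```text
(no output)
```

View pics/c9.png

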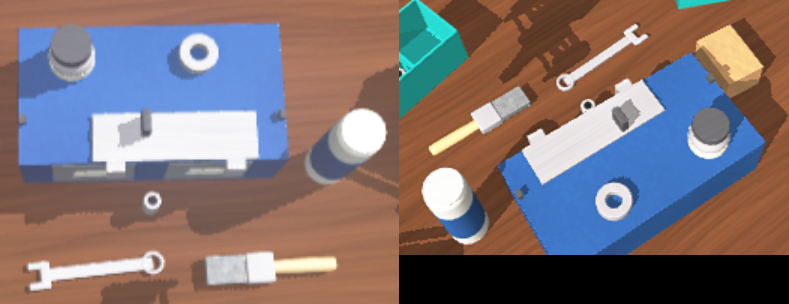

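The final view shows both drawers flush, with tongues in front of them at (116,165) and (236,162). The tab is at (146,122), about 46 mm across, and everything else stands where it was.

```bash
python3 -c "
from plant import r
print(r.job_done())"
```

```text
the job is handed in; nothing more can be done
None
```

The job is handed in: both drawers are home and flush, and the slide is across at its stop with a tongue in front of each drawer, though the hand-in gave no verdict. Before the final push by the tab, the fingertips twice passed over it, because they end near the TCP and not 25 mm ahead, and pressing on its top dragged the slide about 10 mm.

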